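Gauge a blind socket and fit the levelling post that suits it

ROBOT

A 6-joint arm with a two-finger parallel gripper is mounted at the origin on the work surface. World frame = base frame: x ahead of the robot, y to its left, z up, the work surface at z = 0. Lengths are in m, angles in rad, forces in N, time in s.
With the tool pointing down it reaches from about 0.4 to 0.925 m from the base axis. Payload 3.4 kg.
Tool frame: the origin (TCP) lies on the centre line of the jaws, within the pads' length; the fingertips stand r.tcp_to_tips ahead of it and the grasp point (between the pads) lies 3 mm ahead of it (r.tcp_to_tips is the distance from the TCP to the fingertips, in m); z points along the fingers, y is the direction in which the jaws open and shut (so a half turn about z gives the same grasp; the last joint's range is limited). The gripper opens to 85 mm and grips with 20 to 120 N. Pads are 22 mm wide; open, the fingers measure 114 mm over their backs; the gripper's body (76 mm by 85 mm) begins 54 mm behind the grasp point. The pads swing forward as they close: fully open they stand 13 mm farther back than shut.
Start: joints at [-1.19, 0.307, 1.506, -0, 1.328, -0.073], TCP at [0.252, -0.517, 0.253] pointing down, gripper open.
Joint ranges: [-3.12, 3.12], [-1.05, 2.28], [0.14, 2.33], [-1.42, 4.57], [0.1, 2.73], [-2.68, 2.68]. Speed limits (rad/s): [2.57, 2.57, 3.14, 3.14, 3.14, 3.14].

INTERFACE

Orientations are given as a 3x3 rotation matrix whose columns are the frame's x, y, z axes.
In Python, from bench import r, imaging gives the robot as it stands.
- The arm moves only by the tool arm_command, never from a script. Its argument "increments" is a list of rows, each an object with "linear": the shift along the tool's x, y, z in cm, a list of three; "roll": the turn about the tool's z in rad; "gripper": the finger opening in cm, from 0 to 8.54. In form: [{"linear": [tx, ty, tz], "roll": roll, "gripper": gripper}, ...]. A call has 1 to 20 rows; each row is the pose to reach, as a shift and turn from the pose commanded when the call began, along the tool's axes at that moment; what a row does not reach only later rows make up. A row lasts 1/12 s, in which the tool goes at most 41.7 mm and 7.16 degrees, less where a joint would pass 70% of its speed; a pose out of reach is approached as far as the arm can. A call with a gripper value outside its range is refused whole. The fingers move at their own pace and stop on an object; "newtons" is the grip in N (left out, the last holds). Time passes only in rows, so rows that repeat a pose let the fingers close. It gives the time, the measured TCP pose, the force and the opening at its end, in the units of the state.
- r.read_state(): the state, without advancing time (a new reading comes with each control period).
- imaging.get_image(name): name is "side" or "top" or "wrist"; returns the picture (384x512x3 uint8, red, green, blue); there is no depth.
- imaging.camera_params(name): a dict with "fx", "fy", "cx", "cy" (pixels), "k1" (the pictures are not rectified: a ray, as slopes to the right and down, at radius r is drawn at 1 + k1 r^2 times it, then the intrinsics apply), "extrinsics" (4x4, takes a point from camera to world coordinates). Camera axes: x right, y up, looking along -z (the intrinsics and any distortion apply to the point x, -y, -z); pixel columns grow to the right and rows downward; lengths in m; the calibration is good to about 2 mm. A picture is of the moment at which its call begins: read the wrist's pose just before it. camera_params takes no time and is no camera call; for the wrist camera it gives the pose at the moment of the call.
- r.sign_off(): hands the job in, once; it reports no verdict.
The state is a dict: "time": time; "joint_pos": joint angles; "joint_vel": joint speeds; "effort": joint torques, N m; "tool_pos": TCP position; "tcp_rot": TCP orientation; "wrist_force": force on the tool from outside, world axes, zero at the start; "moment": the same for the moment, N m; "finger_gap": finger opening in m.
Only numpy, scipy, OpenCV 4.12 (cv2) and the standard library are available. Lean on these libraries where they do the work, as an engineer would, in place of code of your own. Each camera call takes 0.05 s, during which the arm holds its last target. There are 200 camera calls.

TASK

Take the orange-handled depth rod from its green stand, press it gently and hold it a moment on the bottom of the jig's empty red-ringed socket to feel how deep that is, and stand the rod back in its stand. Then take from the pale wooden rack the one post that will stand level with the jig's two black-headed posts, put it in the socket and press it gently home, pushing it down for a moment before letting go. Do not try a wrong post in the socket, and leave the other posts and things where they are.

Things in the scene. Friction and masses are not known exactly. Their poses are not given: they have to be found in the camera images.
- jig: Fixed aluminium levelling jig, a block 100 x 100 mm and 60 mm tall. Origin: centre of its underside, on the bench; z up. On its top, at local x = +30 mm and y = +35 / -35 mm, stand two fixed support posts of steel with black heads (head 18 mm in diameter); their flat tops are 45 mm above the block's top. The third place is empty: a round blind socket at local x = -20 mm, y = 0.
- socket (a point): Centre of the mouth of the jig's empty blind socket, in the plane of the block's top (60 mm above the bench), ringed by a thin red line. Bore 13.5 mm in diameter, straight, vertical, with a flat, stiffly sprung floor that gives about 1 mm for each 8 N pressed on it and springs back. Its depth is not known beforehand: it is 24, 32, 40 or 48 mm. z up; x and y along the jig's.
- rod: Loose depth rod, 115 mm long, about 80 g: a plain steel rod 10 mm in diameter and 75 mm long, foot rounded, with a small flat, below a round orange handle 18 mm in diameter and 40 mm tall (75 to 115 mm above the foot). Origin: centre of its foot; z along the rod to the handle. It starts upright in the green stand, its foot on the floor of the stand's hole, 10 mm above the bench.
- stand: Fixed green-painted stand of the depth rod, 60 x 60 mm and 55 mm tall, with one upright square hole in its centre, 14 mm wide (sides along its x and y) and 45 mm deep. Origin: centre of its underside; z up.
- rack: Fixed pale wooden rack of the loose posts, 190 mm along its x, 70 mm along its y, 45 mm tall. Origin: centre of its underside; z up. Four square holes 14 mm wide and 30 mm deep on its x axis, 44 mm apart (local x = -66, -22, 22, 66 mm); the four posts stand in them in any order, feet 15 mm above the bench.
- post_red: Loose support post with a red head, 69 mm long, about 50 g: steel shank 12 mm in diameter with a rounded foot with a small flat; the top 28 mm is the red plastic head, 18 mm in diameter with a flat top. Origin: centre of its foot; z along the post to the head. Suits a socket 24 mm deep: standing on that floor its top is 45 mm above the jig's top.
- post_yellow: Loose support post with a yellow head, 77 mm long, about 50 g: steel shank 12 mm in diameter with a rounded foot with a small flat; the top 28 mm is the yellow plastic head, 18 mm in diameter with a flat top. Origin: centre of its foot; z along the post to the head. Suits a socket 32 mm deep: standing on that floor its top is 45 mm above the jig's top.
- post_green: Loose support post with a green head, 85 mm long, about 50 g: steel shank 12 mm in diameter with a rounded foot with a small flat; the top 28 mm is the green plastic head, 18 mm in diameter with a flat top. Origin: centre of its foot; z along the post to the head. Suits a socket 40 mm deep: standing on that floor its top is 45 mm above the jig's top.
- post_blue: Loose support post with a blue head, 93 mm long, about 50 g: steel shank 12 mm in diameter with a rounded foot with a small flat; the top 28 mm is the blue plastic head, 18 mm in diameter with a flat top. Origin: centre of its foot; z along the post to the head. Suits a socket 48 mm deep: standing on that floor its top is 45 mm above the jig's top.
- squeeze_bottle: Bystander: loose red squeeze bottle with a white pointed top, 40 mm in diameter, 114 mm tall. Origin: centre of its underside.
- paint_jar: Bystander: loose blue paint jar with a white cap, 44 mm in diameter, 50 mm tall. Origin: centre of its underside.
- tin: Bystander: loose flat steel tin with a yellow top, 60 mm in diameter, 25 mm tall. Origin: centre of its underside.

How it is judged:
On the way, in this order (a step that is already met when the one before it is completed fails the run):
1. the depth rod, upright in the socket, is pressed on the socket's floor with more than 2 N for 0.3 s ((contact force between rod and floor_red_c0 above 2 N or contact force between rod and floor_yellow_c0 above 2 N or contact force between rod and floor_green_c0 above 2 N or contact force between rod and floor_blue_c0 above 2 N) and angle between rod's own z axis and vertical below 0.15 rad and horizontal distance between rod and socket below 0.006 m), for 0.3 s.
2. the depth rod stands in its stand's hole again, let go (z of rod in the frame of stand below 0.016 m and horizontal distance between rod and stand below 0.008 m and angle between rod's own z axis and vertical below 0.2 rad and contact force between rod and the fingers below 0.05 N), for 0.2 s.
3. the post that suits the depth is pressed on the socket's floor with more than 3 N for 0.2 s (((z of post_red in the frame of jig between 0.031 and 0.0385 m and horizontal distance between post_red and socket below 0.005 m and angle between post_red's own z axis and vertical below 0.1 rad and contact force between post_red and floor_red_c0 above 3 N) or (z of post_yellow in the frame of jig between 0.023 and 0.0305 m and horizontal distance between post_yellow and socket below 0.005 m and angle between post_yellow's own z axis and vertical below 0.1 rad and contact force between post_yellow and floor_yellow_c0 above 3 N) or (z of post_green in the frame of jig between 0.015 and 0.0225 m and horizontal distance between post_green and socket below 0.005 m and angle between post_green's own z axis and vertical below 0.1 rad and contact force between post_green and floor_green_c0 above 3 N) or (z of post_blue in the frame of jig between 0.007 and 0.0145 m and horizontal distance between post_blue and socket below 0.005 m and angle between post_blue's own z axis and vertical below 0.1 rad and contact force between post_blue and floor_blue_c0 above 3 N))), for 0.2 s.
At the end, for the whole second after the job is handed in: One post stands free in the socket, upright within 0.1 rad, top level with the black-headed posts within 2.5 mm; the other posts are within 12 mm of where they were; the rod stands free in its stand, foot within 6 mm of the hole's floor and 8 mm of its middle, leaning under 0.2 rad (all of step 2 and ((z of post_red in the frame of jig between 0.0335 and 0.0385 m and horizontal distance between post_red and socket below 0.005 m and angle between post_red's own z axis and vertical below 0.1 rad and linear speed of post_red below 0.01 m/s) or (z of post_yellow in the frame of jig between 0.0255 and 0.0305 m and horizontal distance between post_yellow and socket below 0.005 m and angle between post_yellow's own z axis and vertical below 0.1 rad and linear speed of post_yellow below 0.01 m/s) or (z of post_green in the frame of jig between 0.0175 and 0.0225 m and horizontal distance between post_green and socket below 0.005 m and angle between post_green's own z axis and vertical below 0.1 rad and linear speed of post_green below 0.01 m/s) or (z of post_blue in the frame of jig between 0.0095 and 0.0145 m and horizontal distance between post_blue and socket below 0.005 m and angle between post_blue's own z axis and vertical below 0.1 rad and linear speed of post_blue below 0.01 m/s)) and ((z of post_red in the frame of jig between 0.0335 and 0.0385 m and horizontal distance between post_red and socket below 0.005 m and angle between post_red's own z axis and vertical below 0.1 rad) or distance of post_red from where it was at the start of the episode below 0.012 m) and ((z of post_yellow in the frame of jig between 0.0255 and 0.0305 m and horizontal distance between post_yellow and socket below 0.005 m and angle between post_yellow's own z axis and vertical below 0.1 rad) or distance of post_yellow from where it was at the start of the episode below 0.012 m) and ((z of post_green in the frame of jig between 0.0175 and 0.0225 m and horizontal distance between post_green and socket below 0.005 m and angle between post_green's own z axis and vertical below 0.1 rad) or distance of post_green from where it was at the start of the episode below 0.012 m) and ((z of post_blue in the frame of jig between 0.0095 and 0.0145 m and horizontal distance between post_blue and socket below 0.005 m and angle between post_blue's own z axis and vertical below 0.1 rad) or distance of post_blue from where it was at the start of the episode below 0.012 m) and contact force between each of post_red, post_yellow, post_green, post_blue and the fingers below 0.05 N); the robot touches nothing.
It fails at once if anything presses on the jig or on the socket's floor with more than 25 N (contact force between any of jig, floor_red_c0, floor_yellow_c0, floor_green_c0, floor_blue_c0 and anything else above 25 N).
It fails at once if a post that does not suit the depth enters the socket by more than 6 mm ((z of post_red in the frame of socket below -0.006 m and horizontal distance between post_red and socket below 0.007 m and horizontal distance between floor_red_c0 and socket above 0.008 m) or (z of post_yellow in the frame of socket below -0.006 m and horizontal distance between post_yellow and socket below 0.007 m and horizontal distance between floor_yellow_c0 and socket above 0.008 m) or (z of post_green in the frame of socket below -0.006 m and horizontal distance between post_green and socket below 0.007 m and horizontal distance between floor_green_c0 and socket above 0.008 m) or (z of post_blue in the frame of socket below -0.006 m and horizontal distance between post_blue and socket below 0.007 m and horizontal distance between floor_blue_c0 and socket above 0.008 m)).
It fails at once if the bottle, jar or tin is moved by more than 20 mm (distance of any of squeeze_bottle, paint_jar, tin from where it was at the start of the episode above 0.02 m).
It also fails if it takes over 67 s, if anything falls off the work surface, if the arm or the gripper's body presses on something with over 40 N, if the wrist force passes 120 N, or if a joint passes its speed limit or range.

## Working session

There is one attempt and no reset: what is moved stays moved. The work goes in short steps, Python scripts to look and compute and a tool call to move; the robot and the scene stay as the last step left them, time stands still between calls to the robot, and variables do not carry over. Pictures are saved under pics/ and viewed, about 8 in all and at most 12, crops included, and the job is handed in when it is done.

Besides the shell and the picture viewer there is one more tool, called as name(argument=value, ...), one argument or row to a line, values as JSON. arm_command: Moves the arm, as the interface text tells. Its arguments: {"type":"object","properties":{"increments":{"type":"array","items":{"type":"object","properties":{"linear":{"type":"array","items":{"type":"number"}},"roll":{"type":"number"},"gripper":{"type":"number"}}}},"newtons":{"type":"number"}},"required":["increments"]}

```bash
mkdir -p pics; cat > h.py <<'E'
import numpy as np, cv2
from bench import r, imaging
def grab(name, fn=None):
    P=imaging.camera_params(name); im=imaging.get_image(name)
    if fn: cv2.imwrite('pics/'+fn, im[:,:,::-1])
    return im,P
def ray(P,u,v):
    d=np.array([(u-P['cx'])/P['fx'],(v-P['cy'])/P['fy']]); s=d.copy()
    for _ in range(20): s=d/(1+P['k1']*(s@s))
    E=np.array(P['extrinsics']); w=E[:3,:3]@np.array([s[0],-s[1],-1.]); return E[:3,3],w/np.linalg.norm(w)
def onplane(P,u,v,z):
    o,w=ray(P,u,v); return o+w*(z-o[2])/w[2]
def tri(rays):
    A=np.zeros((3,3));b=np.zeros(3)
    for o,w in rays:
        M=np.eye(3)-np.outer(w,w);A+=M;b+=M@o
    p=np.linalg.solve(A,b)
    return p,[np.linalg.norm((np.eye(3)-np.outer(w,w))@(p-o)) for o,w in rays]
def proj(P,p):
    E=np.array(P['extrinsics']); c=E[:3,:3].T@(np.array(p)-E[:3,3]); s=np.array([c[0],-c[1]])/(-c[2])
    s=s*(1+P['k1']*(s@s)); return np.array([s[0]*P['fx']+P['cx'],s[1]*P['fy']+P['cy']])
E
python3 - <<'E'
from h import *
ims=[]
for n in ('top','side'):
    im,P=grab(n,n+'0.png'); ims.append(im); np.save('pics/'+n+'0.npy',im)
    print(n,P['fx'],P['k1'],np.round(P['extrinsics'],3).tolist())
s=r.read_state();print(s['time'],s['tool_pos'],np.round(s['tcp_rot'],3).tolist(),s['finger_gap'],r.tcp_to_tips)
E
```

```text
top 397.76232031186396 -0.041153764059971266 [[0.026, 0.987, -0.156, 0.445], [-1.0, 0.029, 0.012, 0.009], [0.017, 0.155, 0.988, 0.97], [0.0, 0.0, 0.0, 1.0]]
side 491.1767889165188 -0.08456326950082271 [[-0.964, 0.11, -0.244, 0.28], [-0.266, -0.474, 0.84, 1.044], [-0.023, 0.874, 0.486, 0.658], [0.0, 0.0, 0.0, 1.0]]
0.1 [ 0.25185147 -0.51626542  0.25248976] [[0.899, 0.438, -0.001], [0.438, -0.899, 0.002], [0.0, -0.002, -1.0]] 0.08532802564782452 0.022
```

View pics/top0.png

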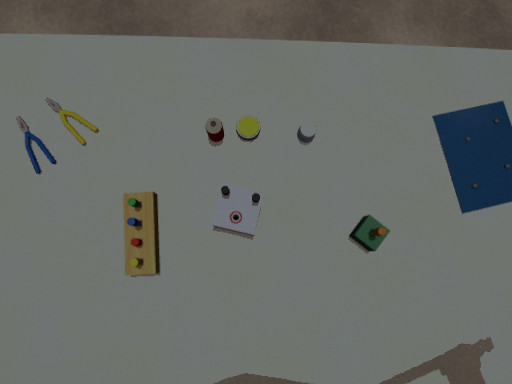

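View pics/side0.png

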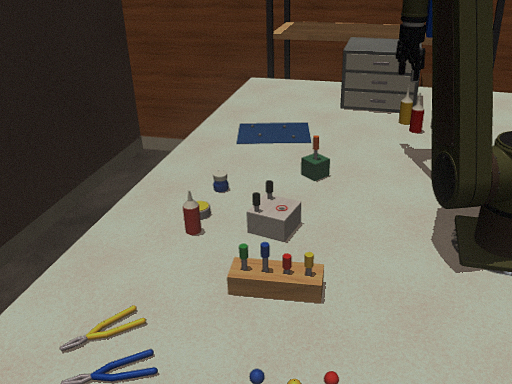

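The top view shows the rod handle at (381,232) on its stand (370,233). The socket ring is at (236,217), the black heads at (225,190) and (256,198), and the posts at x≈134: green 202, blue 222, red 242, yellow 263. The side view shows the rod at (316,143), the socket at (282,208), and the post heads at (243,250), (265,249), (287,262) and (309,260).

```bash
python3 - <<'E'
from h import *
D={n:(np.load('pics/'+n+'0.npy'),imaging.camera_params(n)) for n in('top','side')}
seed={'rod':((381,232),(316,143),(5,20),.125),'socket':((236,217),(282,208),None,.06),'green':((133,202),(243,250),(45,80),.1),'blue':((132,222),(265,249),(105,130),.108),'red':((136,242),(287,262),(170,188),.084),'yellow':((135,263),(309,260),(22,35),.092)}
for k,(a,b,h,z) in seed.items():
    R=[];c=[]
    for n,s in(('top',a),('side',b)):
        im,P=D[n];hs=cv2.cvtColor(im,cv2.COLOR_RGB2HSV).astype(int)
        H=hs[...,0]; 
        lo,hi=h or (170,188); H=np.where(H<lo-20,H+180,H) if hi>180 else H
        m=((H>=lo)&(H<=hi)&(hs[...,1]>(120 if h else 70))&(hs[...,2]>40))
        w=np.zeros_like(m);w[s[1]-13:s[1]+14,s[0]-10:s[0]+11]=1;m&=w
        if m.sum()<3: print(k,n,'none');c.append(np.array(s));R.append(ray(P,*s));continue
        v,u=np.nonzero(m); q=np.array([u.mean(),v.mean()]) if h else np.array([(u.min()+u.max())/2,(v.min()+v.max())/2]); c.append(q);R.append(ray(P,*q))
    p,e=tri(R); print(k,np.round(c,1).tolist(),'tri',np.round(p,3),np.round(e,4),'top plane',np.round(onplane(D['top'][1],*c[0],z),3))
P=D['top'][1]
print('blackheads',[onplane(P,u,v,.105).round(3) for u,v in((225,190),(256,198))])
E
```

```text
rod [[380.9, 230.9], [315.9, 142.5]] tri [ 0.495 -0.278  0.1  ] [0.0004 0.0004] top plane [ 0.494 -0.269  0.125]
socket [[235.5, 216.5], [281.5, 207.5]] tri [0.522 0.044 0.059] [0.0002 0.0002] top plane [0.522 0.044 0.06 ]
green [[131.5, 201.5], [242.8, 248.4]] tri [0.546 0.275 0.092] [0.0001 0.0001] top plane [0.545 0.273 0.1  ]
blue [[130.9, 221.0], [264.5, 248.7]] tri [0.502 0.272 0.096] [0.0004 0.0004] top plane [0.502 0.269 0.108]
red [[134.9, 241.8], [286.5, 261.2]] tri [0.458 0.268 0.07 ] [0. 0.] top plane [0.458 0.264 0.084]
yellow [[135.9, 260.8], [308.8, 255.3]] tri [0.416 0.258 0.085] [0.0008 0.0008] top plane [0.417 0.256 0.092]
blackheads [array([0.576, 0.068, 0.105]), array([ 0.56 , -0.001,  0.105])]
```

```bash
python3 - <<'E'
from h import *
P=imaging.camera_params('wrist');s=r.read_state();R=np.array(s['tcp_rot']);E=np.array(P['extrinsics'])
print(R.T@(E[:3,3]-s['tool_pos']),(R.T@E[:3,:3]).round(3).tolist(),P['fx'],P['cx'],P['cy'])
E
```

```text
[ 0.07710974 -0.00131669 -0.12062417] [[0.001, 0.953, 0.304], [1.0, -0.001, 0.001], [0.001, 0.304, -0.953]] 286.04596966662535 257.2579304899768 192.23059247760332
```

arm_command(
  increments=[
    {"linear":[8,-2.8,-1],"roll":0.12,"gripper":5},
    {"linear":[16,-5.6,-1],"roll":0.24,"gripper":5},
    {"linear":[24,-8.4,-1],"roll":0.36,"gripper":5},
    {"linear":[32.5,-11.2,-1],"roll":0.454,"gripper":5},
    {"linear":[32.5,-11.2,-1],"roll":0.454,"gripper":5},
    {"linear":[32.5,-11.2,-1],"roll":0.454,"gripper":5},
    {"linear":[32.5,-11.2,-1],"roll":0.454,"gripper":5},
    {"linear":[32.5,-11.2,-1],"roll":0.454,"gripper":5},
    {"linear":[32.5,-11.2,-1],"roll":0.454,"gripper":5},
    {"linear":[32.5,-11.2,-1],"roll":0.454,"gripper":5},
    {"linear":[32.5,-11.2,-1],"roll":0.454,"gripper":5},
    {"linear":[32.5,-11.2,-1],"roll":0.454,"gripper":5},
  ],
)

```text
time: 1.1
tool_pos: [0.4943, -0.274, 0.2629]
tcp_rot: [[1.0, 0.0, -0.001], [0.0, -1.0, -0.0], [-0.001, 0.0, -1.0]]
wrist_force: [0.2, 0.5, -0.2]
finger_gap: 0.0495
```

```bash
python3 - <<'E'
from h import *
s=r.read_state();print(s['time'],s['tool_pos'],np.round(s['tcp_rot'],3).tolist(),s['finger_gap'],s['wrist_force'])
im,P=grab('wrist','w1.png');np.save('pics/w1.npy',im)
import pickle;pickle.dump(P,open('pics/w1.pkl','wb'))
E
```

```text
1.1 [ 0.49431265 -0.27398055  0.2628689 ] [[1.0, 0.0, -0.001], [0.0, -1.0, -0.0], [-0.001, 0.0, -1.0]] 0.04947405209894398 [ 0.18201375  0.53221589 -0.1878072 ]
```

View pics/w1.png

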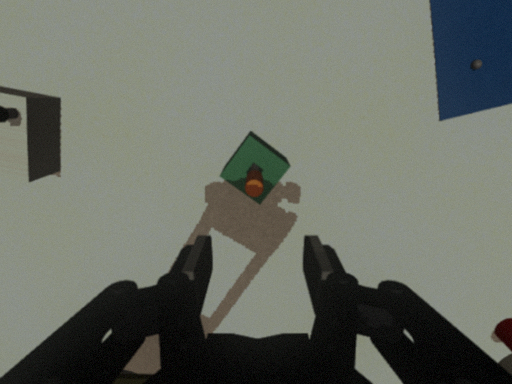

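The wrist view shows the stand's top square at corners ≈(251,132), (290,163), (262,203) and (221,175). The rod's handle top is at about (254,188), a little off centre between the fingers.

```bash
cat >> h.py <<'E'
def blob(im,uv,lo,hi,smin=100,vmin=40,win=25):
    "largest blob of the hue band near uv"
    hs=cv2.cvtColor(im,cv2.COLOR_RGB2HSV).astype(int);H=hs[...,0]
    if hi>180:H=np.where(H<90,H+180,H)
    m=((H>=lo)&(H<=hi)&(hs[...,1]>=smin)&(hs[...,2]>=vmin)).astype(np.uint8)
    w=np.zeros_like(m);u,v=map(int,uv);w[max(v-win,0):v+win,max(u-win,0):u+win]=1;m*=w
    n,l,st,c=cv2.connectedComponentsWithStats(m);i=1+st[1:,4].argmax();return l==i,st[i],c[i]
E
python3 - <<'E'
from h import *
import pickle
im=np.load('pics/w1.npy');P=pickle.load(open('pics/w1.pkl','rb'))
hs=cv2.cvtColor(im,cv2.COLOR_RGB2HSV)
print('col V',hs[165:202:2,254].tolist())
for vm in(60,120,150,180):
    m,st,c=blob(im,(254,188),0,20,120,vm); print(vm,st,c.round(1),onplane(P,*c,.125).round(4))
c2=cv2.convexHull(np.argwhere(blob(im,(255,168),45,85,60,30,45)[0])[:,::-1].astype(np.int32))
rr=cv2.minAreaRect(c2);print(cv2.boxPoints(rr),[onplane(P,u,v,.055).round(4) for u,v in [rr[0]]])
q=np.array([onplane(P,u,v,.055)[:2] for u,v in cv2.boxPoints(rr)]);print(np.linalg.norm(q-np.roll(q,1,0),axis=1),q.mean(0))
E
```

```text
col V [[30, 17, 44], [24, 26, 49], [13, 62, 37], [8, 154, 53], [8, 152, 57], [12, 155, 56], [11, 155, 56], [11, 170, 87], [15, 187, 131], [14, 184, 133], [10, 188, 95], [9, 183, 89], [9, 201, 89], [10, 188, 88], [8, 191, 87], [10, 180, 88], [30, 97, 42], [55, 68, 41], [28, 55, 74]]
60 [245 178  18  19 268] [253.6 187.3] [ 0.4931 -0.2694  0.125 ]
120 [248 180  14   7  47] [254.8 182.6] [ 0.4977 -0.2705  0.125 ]Traceback (most recent call last):
  File "<stdin>", line 7, in <module>
  File "h.py", line 28, in blob
    n,l,st,c=cv2.connectedComponentsWithStats(m);i=1+st[1:,4].argmax();return l==i,st[i],c[i]
                                                     ~~~~~~~~~~~~~~~^^
ValueError: attempt to get argmax of an empty sequence
```

arm_command(
  increments=[
    {"linear":[-0.1,-0.45,3],"gripper":5},
    {"linear":[-0.1,-0.45,5.5],"gripper":5},
    {"linear":[-0.1,-0.45,5.5],"gripper":5},
    {"linear":[-0.1,-0.45,5.5],"gripper":5},
  ],
)

```text
invalid input at $.increments[0]: expected keys linear, roll, gripper
```

```bash
python3 - <<'E'
from h import *
import pickle
s=r.read_state();print(s['time'],s['tool_pos'])
im,P=grab('wrist','w2.png')
im1=np.load('pics/w1.npy');P1=pickle.load(open('pics/w1.pkl','rb'))
pr=proj(P,[.493,-.2695,.125]);print(pr)
m,st,c=blob(im,pr,0,20,120,65,35);print(st,c,onplane(P,*c,.125))
c1=np.array([253.6,187.3])
print(tri([ray(P1,*c1),ray(P,*c)]), tri([ray(P1,*c1),ray(P,*c),ray(imaging.camera_params('top'),380.9,230.9)]))
for i,p,uv in((im1,P1,(255,168)),(im,P,proj(P,[.5,-.27,.055]))):
  try:
    m=blob(i,uv,40,90,60,20,60)[0];rr=cv2.minAreaRect(cv2.convexHull(np.argwhere(m)[:,::-1].astype(np.int32)))
    q=np.array([onplane(p,u,v,.055)[:2] for u,v in cv2.boxPoints(rr)]);print(np.linalg.norm(q-np.roll(q,1,0),axis=1).round(3),q.mean(0))
  except Exception as e:print(e)
cv2.imwrite('pics/w2c.png',cv2.resize(im[150:384,130:400,::-1],None,fx=2.5,fy=2.5))
E
```

```text
1.15 [ 0.49407697 -0.27438196  0.2629719 ]
[253.31716026 187.16073822]
[244 178  19  19 264] [253.26515152 186.99242424] [ 0.49316584 -0.26945171  0.125     ]
(array([ 0.48940264, -0.26921405,  0.11262473]), [np.float64(5.817063083865517e-05), np.float64(5.817063083871781e-05)]) (array([ 0.49360172, -0.26923203,  0.12592308]), [np.float64(0.0002583051000704001), np.float64(0.0002799172641941222), np.float64(0.00052519824145648)])
[0.062 0.063 0.06  0.065] [ 0.49385619 -0.26980171]
[0.062 0.063 0.059 0.065] [ 0.49354044 -0.26998245]
```

View pics/w2c.png

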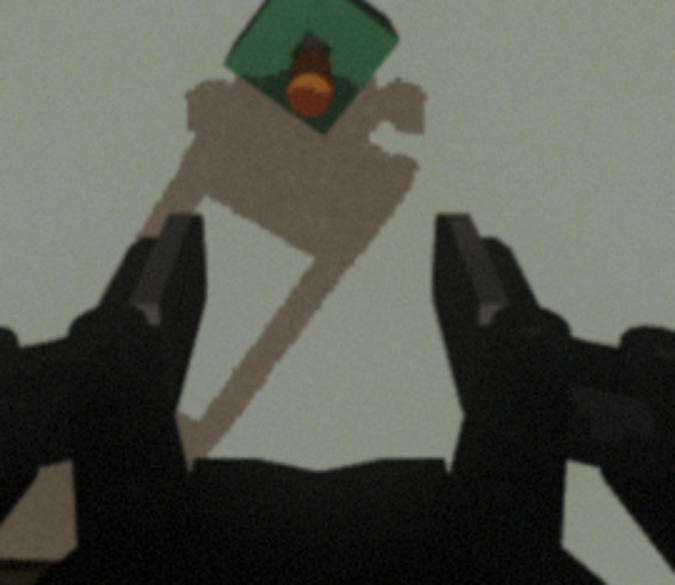

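The move was refused because `roll` is required, so this picture repeats the earlier pose: handle top at (253,187). The stand's centre (0.4937,-0.2699), the rod's top (0.4932,-0.2695) and its triangulated height of 0.126 all agree, so I'll descend and grasp.

arm_command(
  increments=[
    {"linear":[-0.1,-0.47,3],"roll":0,"gripper":5},
    {"linear":[-0.1,-0.47,6],"roll":0,"gripper":5},
    {"linear":[-0.1,-0.47,9],"roll":0,"gripper":5},
    {"linear":[-0.1,-0.47,12],"roll":0,"gripper":5},
    {"linear":[-0.1,-0.47,14.5],"roll":0,"gripper":5},
    {"linear":[-0.1,-0.47,15.7],"roll":0,"gripper":5},
    {"linear":[-0.1,-0.47,15.7],"roll":0,"gripper":5},
    {"linear":[-0.1,-0.47,15.7],"roll":0,"gripper":5},
    {"linear":[-0.1,-0.47,15.7],"roll":0,"gripper":1},
    {"linear":[-0.1,-0.47,15.7],"roll":0,"gripper":1},
    {"linear":[-0.1,-0.47,15.7],"roll":0,"gripper":1},
    {"linear":[-0.1,-0.47,15.7],"roll":0,"gripper":1},
    {"linear":[-0.1,-0.47,15.7],"roll":0,"gripper":1},
    {"linear":[-0.1,-0.47,15.7],"roll":0,"gripper":1},
    {"linear":[-0.1,-0.47,15.7],"roll":0,"gripper":1},
  ],
  newtons=50,
)

```text
time: 2.45
tool_pos: [0.495, -0.2699, 0.1079]
tcp_rot: [[1.0, 0.0, 0.003], [0.0, -1.0, -0.002], [0.003, 0.002, -1.0]]
wrist_force: [-1.5, -1.6, 7.1]
finger_gap: 0.0169
```

arm_command(
  increments=[
    {"linear":[0,0,-2],"roll":0,"gripper":1},
    {"linear":[0,0,-5],"roll":0,"gripper":1},
    {"linear":[0,0,-8],"roll":0,"gripper":1},
    {"linear":[0,0,-11],"roll":0,"gripper":1},
    {"linear":[0,0,-13.5],"roll":0,"gripper":1},
    {"linear":[0,0,-13.5],"roll":0,"gripper":1},
    {"linear":[0,0,-13.5],"roll":0,"gripper":1},
  ],
)

```text
time: 3.03
tool_pos: [0.4949, -0.2692, 0.2431]
tcp_rot: [[1.0, 0.0, 0.003], [0.0, -1.0, -0.002], [0.003, 0.002, -1.0]]
wrist_force: [0.5, -0.4, -0.9]
finger_gap: 0.0165
```

```bash
python3 - <<'E'
from h import *
s=r.read_state();print(s['time'],s['tool_pos'],s['wrist_force'],s['finger_gap'])
im,P=grab('wrist','w3.png')
E
```

```text
3.0333 [ 0.49485769 -0.26922317  0.24309265] [ 0.53048928 -0.38472439 -0.91928545] 0.016515714949905693
```

View pics/w3.png

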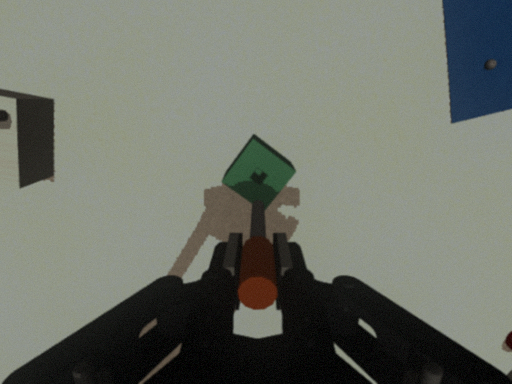

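The rod is held upright: handle top at (258,292), foot at (259,205). The stand's empty hole shows at (259,177). Next I'll move over the socket.

arm_command(
  increments=[
    {"linear":[0.5,-3.5,0],"roll":0,"gripper":1},
    {"linear":[1,-7.5,0],"roll":0,"gripper":1},
    {"linear":[1.5,-11.5,0],"roll":0,"gripper":1},
    {"linear":[2,-15.5,0],"roll":0,"gripper":1},
    {"linear":[2.5,-19.5,0],"roll":0,"gripper":1},
    {"linear":[2.5,-23.5,0],"roll":0,"gripper":1},
    {"linear":[2.5,-27.5,0],"roll":0,"gripper":1},
    {"linear":[2.5,-30,0],"roll":0,"gripper":1},
    {"linear":[2.5,-31.3,0],"roll":0,"gripper":1},
    {"linear":[2.5,-31.3,0],"roll":0,"gripper":1},
    {"linear":[2.5,-31.3,0],"roll":0,"gripper":1},
    {"linear":[2.5,-31.3,0],"roll":0,"gripper":1},
  ],
)

```text
time: 4.08
tool_pos: [0.5184, 0.0435, 0.24]
tcp_rot: [[1.0, -0.0, -0.003], [-0.0, -1.0, -0.001], [-0.003, 0.001, -1.0]]
wrist_force: [-0.4, 0.4, -1.3]
finger_gap: 0.0168
```

```bash
python3 - <<'E'
from h import *
import pickle
s=r.read_state();print(s['time'],s['tool_pos'],s['wrist_force'],s['finger_gap'])
im,P=grab('wrist','w4.png');np.save('pics/w4.npy',im);pickle.dump(P,open('pics/w4.pkl','wb'))
pr=proj(P,[.521,.0445,.06]);print(pr)
m,st,c=blob(im,pr,165,190,70,50,40);print(st)
cn=cv2.convexHull(np.argwhere(m)[:,::-1].astype(np.int32));e=cv2.fitEllipse(cn);print(e,onplane(P,*e[0],.06),tri([ray(P,*e[0]),ray(imaging.camera_params('top'),235.5,216.5)]))
u,v=map(int,pr);cv2.imwrite('pics/w4c.png',cv2.resize(im[80:350,130:400,::-1],None,fx=2.2,fy=2.2))
E
```

```text
4.0833 [0.51835206 0.04347637 0.24000148] [-0.38892995  0.39825253 -1.27366922] 0.01680440512455077
[257.34853952 172.38866564]
[243 161  26  26 240]
((255.16055297851562, 173.84376525878906), (25.609399795532227, 26.31492805480957), 92.14598083496094) [0.51938091 0.04686489 0.06      ] (array([0.52123544, 0.04550682, 0.06683525]), [np.float64(0.001307993918745241), np.float64(0.0013079939187452282)])
```

View pics/w4c.png

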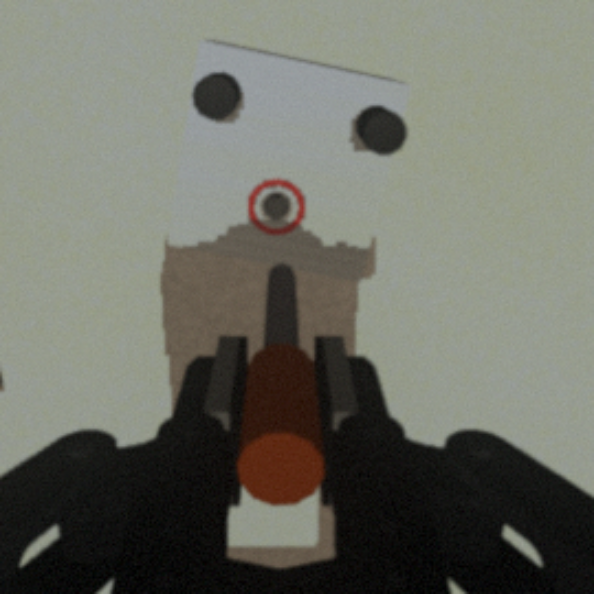

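The crop shows the socket ring at full-image (255.2,173.8), the held rod's foot tip at about (257.7,200) and the handle top at about (257.7,293). Both black heads are at the far side.

```bash
python3 - <<'E'
from h import *
import pickle
im=np.load('pics/w4.npy');P=pickle.load(open('pics/w4.pkl','rb'))
T=np.array([.51835,.04348,.24])
# rod foot .098 under TCP, top .017 above
print('top',onplane(P,257.7,292.7,.257)-T)
for v in (200.5,203,206): print('foot',v,onplane(P,257.7,v,.142)-T)
for u in(251.5,264): print('rod side edges near foot',onplane(P,u,212,.15)-T)
g=cv2.cvtColor(im,cv2.COLOR_RGB2GRAY)
for v in(206,212,218,224): print(v,g[v,244:274].tolist())
print('col',g[180:212,257].tolist())
# predicted image of axis pts
print([proj(P,T+[0,0,z]).round(1) for z in(.017,-.023,-.098)])
# black heads and jig
for uv in ((230,125),(303,139)): 
    m=g<60; w=np.zeros_like(m);w[uv[1]-16:uv[1]+14,uv[0]-15:uv[0]+16]=1
    c=cv2.minEnclosingCircle(np.argwhere(m&w)[:,::-1].astype(np.int32));print(c,onplane(P,*c[0],.105))
P3=imaging.camera_params('wrist')
E
```

```text
top [-0.00188252  0.00078252  0.017     ]
foot 200.5 [-0.00047509  0.0006989  -0.098     ]
foot 203 [-0.00262862  0.00069678 -0.098     ]
foot 206 [-0.00522937  0.00069422 -0.098     ]
rod side edges near foot [-0.00728859  0.00560063 -0.09      ]
rod side edges near foot [-0.00728083 -0.00428328 -0.09      ]
206 [98, 92, 93, 95, 92, 97, 97, 82, 51, 38, 40, 40, 39, 43, 46, 45, 41, 43, 44, 47, 70, 89, 94, 93, 96, 96, 94, 95, 96, 98]
212 [93, 98, 97, 95, 95, 90, 84, 67, 44, 36, 35, 39, 45, 38, 37, 40, 41, 40, 40, 40, 63, 91, 99, 94, 97, 90, 95, 93, 91, 93]
218 [98, 90, 98, 99, 95, 90, 79, 52, 35, 37, 37, 41, 44, 39, 38, 41, 40, 40, 40, 39, 52, 77, 93, 92, 94, 93, 91, 91, 96, 93]
224 [99, 99, 97, 98, 95, 90, 73, 46, 40, 36, 38, 41, 37, 35, 36, 39, 39, 39, 37, 38, 47, 70, 84, 94, 98, 96, 93, 97, 96, 93]
col [83, 84, 90, 78, 61, 54, 72, 88, 87, 94, 92, 88, 88, 89, 88, 92, 90, 90, 93, 77, 57, 44, 40, 41, 40, 39, 43, 37, 42, 36, 38, 43]
[array([259.5, 289. ]), array([259. , 244.4]), array([258.6, 199.9])]
((228.4158935546875, 122.98130798339844), 10.346683502197266) [0.5764697  0.06976565 0.105     ]
((302.26531982421875, 139.13265991210938), 11.111130714416504) [0.56251786 0.00465224 0.105     ]
```

arm_command(
  increments=[
    {"linear":[0.33,-0.27,2.5],"roll":0,"gripper":1},
    {"linear":[0.33,-0.27,5],"roll":0,"gripper":1},
    {"linear":[0.33,-0.27,7],"roll":0,"gripper":1},
    {"linear":[0.33,-0.27,7],"roll":0,"gripper":1},
    {"linear":[0.33,-0.27,7],"roll":0,"gripper":1},
  ],
)

```text
time: 4.55
tool_pos: [0.5215, 0.0456, 0.1703]
tcp_rot: [[1.0, -0.002, -0.003], [-0.002, -1.0, -0.0], [-0.003, 0.0, -1.0]]
wrist_force: [0.2, -0.1, -0.3]
finger_gap: 0.0165
```

```bash
python3 - <<'E'
from h import *
import pickle
s=r.read_state();print(s['time'],s['tool_pos'],s['wrist_force'],s['finger_gap'])
im,P=grab('wrist','w5.png');np.save('pics/w5.npy',im);pickle.dump(P,open('pics/w5.pkl','wb'))
pr=proj(P,[.5194,.0469,.06]);print(pr)
m,st,c=blob(im,pr,165,190,70,50,40);print(st,c)
cn=np.argwhere(m)[:,::-1].astype(np.int32);print(cv2.fitEllipse(cv2.convexHull(cn)))
u,v=map(int,pr);cv2.imwrite('pics/w5c.png',cv2.resize(im[v-50:v+50,u-60:u+60,::-1],None,fx=6,fy=6));print(u-60,v-50)
E
```

```text
4.55 [0.52148477 0.04555721 0.17029825] [ 0.23465576 -0.11498182 -0.29488025] 0.016493609431798274
[257.00127546 197.39431867]
[240 182  35  31 333] [257.04504505 195.42042042]
((257.1001892089844, 197.20494079589844), (31.473915100097656, 33.786014556884766), 92.38469696044922)
197 147
```

View pics/w5c.png

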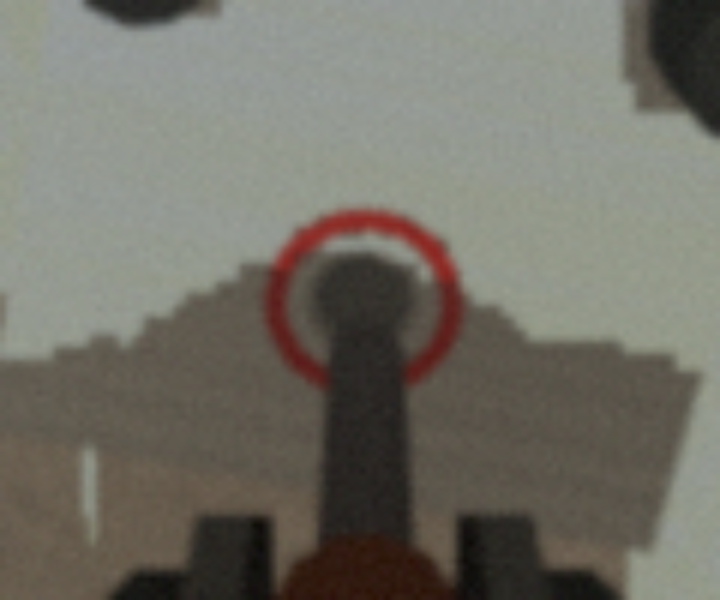

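The rod's centreline in the crop (x≈366) lines up with the ring centre (x≈364) and the bore (316–415), so the sideways error is under 0.4 mm. I'll check fore-and-aft from the grey profile.

```bash
python3 - <<'E'
from h import *
import pickle
im=np.load('pics/w5.npy');P=pickle.load(open('pics/w5.pkl','rb'))
g=cv2.cvtColor(im,cv2.COLOR_RGB2GRAY)
for v in range(184,216): print(v,g[v,246:271].tolist())
T=np.array([.52148,.04556,.1703])
for x in(-.003,-.002,-.001,0,.002): print(x,[proj(P,T+[x,.0007,z]).round(1).tolist() for z in(-.098,-.1103)])
print(onplane(P,257.75,196.7,.06))
E
```

```text
184 [135, 129, 121, 94, 77, 72, 73, 72, 72, 74, 71, 74, 84, 78, 74, 69, 70, 69, 70, 84, 104, 128, 144, 149, 151]
185 [106, 87, 84, 75, 72, 76, 80, 86, 81, 87, 83, 98, 113, 104, 93, 83, 79, 81, 70, 66, 72, 97, 121, 136, 145]
186 [90, 75, 75, 74, 79, 94, 111, 115, 113, 114, 116, 127, 143, 136, 121, 110, 113, 106, 92, 73, 67, 73, 90, 108, 125]
187 [80, 69, 70, 79, 96, 124, 138, 146, 144, 144, 139, 140, 145, 148, 147, 143, 143, 139, 121, 93, 82, 68, 73, 80, 90]
188 [67, 66, 76, 89, 104, 128, 135, 132, 131, 126, 129, 123, 124, 131, 135, 141, 148, 148, 138, 121, 101, 80, 70, 70, 78]
189 [61, 70, 75, 84, 93, 99, 98, 88, 89, 81, 81, 80, 77, 91, 112, 119, 130, 142, 146, 146, 129, 97, 77, 67, 73]
190 [63, 77, 78, 90, 87, 82, 72, 63, 61, 58, 54, 53, 54, 60, 74, 90, 107, 121, 131, 136, 131, 117, 91, 76, 72]
191 [75, 84, 86, 88, 76, 66, 62, 53, 46, 50, 49, 49, 51, 49, 55, 59, 67, 76, 92, 99, 115, 135, 119, 86, 70]
192 [84, 90, 92, 84, 70, 62, 49, 52, 48, 50, 51, 50, 56, 46, 52, 51, 57, 58, 70, 78, 110, 142, 129, 91, 74]
193 [85, 89, 81, 72, 57, 54, 46, 49, 50, 46, 53, 47, 50, 52, 55, 48, 51, 52, 
[... 1868 characters left out ...]
43, 42, 39, 39, 39, 37, 57, 69, 81, 85, 88, 88, 87]
212 [84, 86, 85, 86, 73, 53, 42, 40, 34, 39, 37, 42, 44, 39, 37, 40, 38, 38, 58, 79, 88, 86, 85, 87, 86]
213 [90, 84, 91, 85, 79, 58, 48, 39, 41, 39, 36, 41, 39, 37, 40, 38, 39, 37, 58, 83, 88, 83, 85, 86, 87]
214 [87, 87, 86, 85, 77, 58, 38, 34, 37, 39, 43, 40, 46, 40, 35, 39, 35, 39, 55, 85, 87, 82, 84, 83, 83]
215 [91, 87, 89, 88, 78, 55, 44, 39, 40, 41, 41, 44, 39, 33, 36, 46, 41, 33, 54, 78, 84, 87, 83, 84, 81]
-0.003 [[257.8, 203.4], [257.8, 198.4]]
-0.002 [[257.8, 202.2], [257.8, 197.3]]
-0.001 [[257.8, 201.1], [257.8, 196.2]]
0 [[257.8, 199.9], [257.7, 195.1]]
0.002 [[257.8, 197.6], [257.7, 192.8]]
[0.52002448 0.04626121 0.06      ]
```

arm_command(
  increments=[
    {"linear":[0.1,0,0.4],"roll":0,"gripper":1},
    {"linear":[0.1,0,0.8],"roll":0,"gripper":1},
    {"linear":[0.1,0,1.1],"roll":0,"gripper":1},
    {"linear":[0.1,0,1.4],"roll":0,"gripper":1},
    {"linear":[0.1,0,1.7],"roll":0,"gripper":1},
    {"linear":[0.1,0,1.7],"roll":0,"gripper":1},
  ],
)

```text
time: 5.1
tool_pos: [0.523, 0.0468, 0.1538]
tcp_rot: [[1.0, -0.0, -0.001], [-0.0, -1.0, -0.0], [-0.001, 0.0, -1.0]]
wrist_force: [0.6, 1.0, -0.7]
finger_gap: 0.0169
```

arm_command(
  increments=[
    {"linear":[0,0,0.3],"roll":0,"gripper":1},
    {"linear":[0,0,0.6],"roll":0,"gripper":1},
    {"linear":[0,0,0.9],"roll":0,"gripper":1},
    {"linear":[0,0,1.2],"roll":0,"gripper":1},
    {"linear":[0,0,1.5],"roll":0,"gripper":1},
    {"linear":[0,0,1.5],"roll":0,"gripper":1},
  ],
)

```text
time: 5.6
tool_pos: [0.5229, 0.0467, 0.1385]
tcp_rot: [[1.0, -0.0, -0.001], [-0.0, -1.0, -0.0], [-0.001, 0.0, -1.0]]
wrist_force: [0.1, -0.1, -2.0]
finger_gap: 0.0164
```

arm_command(
  increments=[
    {"linear":[0,0,0.2],"roll":0,"gripper":1},
    {"linear":[0,0,0.4],"roll":0,"gripper":1},
    {"linear":[0,0,0.6],"roll":0,"gripper":1},
    {"linear":[0,0,0.7],"roll":0,"gripper":1},
    {"linear":[0,0,0.7],"roll":0,"gripper":1},
  ],
)

```text
time: 6.02
tool_pos: [0.5232, 0.0467, 0.132]
tcp_rot: [[1.0, -0.0, -0.001], [-0.0, -1.0, -0.0], [-0.001, 0.0, -1.0]]
wrist_force: [0.4, -0.7, -0.6]
finger_gap: 0.0172
```

Not the 24 mm depth. Next, past the 32 mm level (TCP about 0.126).

arm_command(
  increments=[
    {"linear":[0,0,0.2],"roll":0,"gripper":1},
    {"linear":[0,0,0.4],"roll":0,"gripper":1},
    {"linear":[0,0,0.6],"roll":0,"gripper":1},
    {"linear":[0,0,0.8],"roll":0,"gripper":1},
    {"linear":[0,0,0.8],"roll":0,"gripper":1},
  ],
)

```text
time: 6.43
tool_pos: [0.5231, 0.0467, 0.1238]
tcp_rot: [[1.0, -0.0, -0.001], [-0.0, -1.0, -0.0], [-0.001, 0.0, -1.0]]
wrist_force: [-0.8, 0.3, -1.4]
finger_gap: 0.017
```

arm_command(
  increments=[
    {"linear":[0,0,0.2],"roll":0,"gripper":1},
    {"linear":[0,0,0.4],"roll":0,"gripper":1},
    {"linear":[0,0,0.6],"roll":0,"gripper":1},
    {"linear":[0,0,0.8],"roll":0,"gripper":1},
    {"linear":[0,0,0.8],"roll":0,"gripper":1},
  ],
)

```text
time: 6.85
tool_pos: [0.5231, 0.0467, 0.1158]
tcp_rot: [[1.0, -0.0, -0.001], [-0.0, -1.0, 0.0], [-0.001, -0.0, -1.0]]
wrist_force: [-0.3, -0.1, 0.1]
finger_gap: 0.0168
```

arm_command(
  increments=[
    {"linear":[0,0,0.1],"roll":0,"gripper":1},
    {"linear":[0,0,0.2],"roll":0,"gripper":1},
    {"linear":[0,0,0.3],"roll":0,"gripper":1},
    {"linear":[0,0,0.3],"roll":0,"gripper":1},
  ],
)

```text
time: 7.18
tool_pos: [0.5233, 0.0467, 0.1131]
tcp_rot: [[1.0, -0.0, -0.0], [-0.0, -1.0, -0.0], [-0.0, 0.0, -1.0]]
wrist_force: [0.6, 0.8, -1.0]
finger_gap: 0.0168
```

Still free, so not 40 mm. Next, toward the 48 mm floor (TCP about 0.110).

arm_command(
  increments=[
    {"linear":[0,0,0.1],"roll":0,"gripper":1},
    {"linear":[0,0,0.2],"roll":0,"gripper":1},
    {"linear":[0,0,0.3],"roll":0,"gripper":1},
    {"linear":[0,0,0.4],"roll":0,"gripper":1},
    {"linear":[0,0,0.4],"roll":0,"gripper":1},
    {"linear":[0,0,0.4],"roll":0,"gripper":1},
  ],
)

```text
time: 7.68
tool_pos: [0.5235, 0.0467, 0.1096]
tcp_rot: [[1.0, -0.0, 0.0], [-0.0, -1.0, -0.0], [0.0, 0.0, -1.0]]
wrist_force: [-0.6, 0.4, 1.9]
finger_gap: 0.0166
```

arm_command(
  increments=[
    {"linear":[0,0,0.1],"roll":0,"gripper":1},
    {"linear":[0,0,0.2],"roll":0,"gripper":1},
    {"linear":[0,0,0.2],"roll":0,"gripper":1},
    {"linear":[0,0,0.2],"roll":0,"gripper":1},
    {"linear":[0,0,0.2],"roll":0,"gripper":1},
    {"linear":[0,0,0.2],"roll":0,"gripper":1},
  ],
)

```text
time: 8.18
tool_pos: [0.5239, 0.0467, 0.1084]
tcp_rot: [[1.0, -0.0, 0.001], [-0.0, -1.0, 0.0], [0.001, -0.0, -1.0]]
wrist_force: [-2.4, -0.4, 9.8]
finger_gap: 0.0166
```

Firm contact: about 10 N at TCP z 0.1084, so the foot is 10.5 mm above the bench. That is the 12 mm floor pressed in about 1.2 mm, so the depth is 48 mm and the post is blue. I'll hold a moment, then lift and return.

arm_command(
  increments=[
    {"linear":[0,0,0],"roll":0,"gripper":1},
    {"linear":[0,0,0],"roll":0,"gripper":1},
    {"linear":[0,0,-1],"roll":0,"gripper":1},
    {"linear":[0,0,-3],"roll":0,"gripper":1},
    {"linear":[0,0,-6],"roll":0,"gripper":1},
    {"linear":[0,0,-9],"roll":0,"gripper":1},
    {"linear":[0,0,-12],"roll":0,"gripper":1},
    {"linear":[0,0,-13.5],"roll":0,"gripper":1},
    {"linear":[-0.5,4,-13.5],"roll":0,"gripper":1},
    {"linear":[-1,8,-13.5],"roll":0,"gripper":1},
    {"linear":[-1.5,12,-13.5],"roll":0,"gripper":1},
    {"linear":[-2,16,-13.5],"roll":0,"gripper":1},
    {"linear":[-2.85,20,-13.5],"roll":0,"gripper":1},
    {"linear":[-2.85,24,-13.5],"roll":0,"gripper":1},
    {"linear":[-2.85,28,-13.5],"roll":0,"gripper":1},
    {"linear":[-2.85,30.5,-13.5],"roll":0,"gripper":1},
    {"linear":[-2.85,31.6,-13.5],"roll":0,"gripper":1},
    {"linear":[-2.85,31.6,-13.5],"roll":0,"gripper":1},
    {"linear":[-2.85,31.6,-13.5],"roll":0,"gripper":1},
    {"linear":[-2.85,31.6,-13.5],"roll":0,"gripper":1},
  ],
)

```text
time: 9.85
tool_pos: [0.4945, -0.2675, 0.2421]
tcp_rot: [[1.0, 0.001, -0.001], [0.001, -1.0, 0.002], [-0.001, -0.002, -1.0]]
wrist_force: [-0.8, -0.4, -0.8]
finger_gap: 0.0166
```

```bash
python3 - <<'E'
from h import *
s=r.read_state();print(s['time'],s['tool_pos'],s['wrist_force'],s['finger_gap'])
im,P=grab('wrist','w6.png');np.save('pics/w6.npy',im)
T=s['tool_pos'];g=cv2.cvtColor(im,cv2.COLOR_RGB2GRAY)
def hole(im,P,uv):
    g=cv2.GaussianBlur(cv2.cvtColor(im,cv2.COLOR_RGB2GRAY),(3,3),0);u,v=map(int,uv);w=g[v-12:v+13,u-12:u+13].astype(int)
    return u,v,w
pr=proj(P,[.4937,-.2699,.055]);u,v,w=hole(im,P,pr);print(pr)
for i in range(0,25):print(v-12+i,w[i].tolist())
E
```

```text
9.85 [ 0.49450926 -0.26750422  0.24205318] [-0.77439998 -0.35470773 -0.77612879] 0.016637822430486046
[260.82475554 174.22100199]
162 [73, 73, 74, 74, 74, 72, 72, 73, 74, 73, 73, 74, 74, 74, 74, 73, 72, 71, 72, 72, 72, 73, 73, 74, 73]
163 [72, 73, 74, 74, 73, 71, 72, 73, 73, 73, 73, 74, 74, 73, 73, 72, 71, 72, 72, 72, 72, 72, 73, 74, 73]
164 [73, 73, 73, 73, 73, 72, 72, 71, 71, 72, 71, 71, 71, 71, 72, 72, 73, 73, 73, 73, 73, 72, 72, 73, 73]
165 [74, 74, 73, 73, 73, 74, 72, 71, 71, 71, 69, 68, 69, 70, 72, 74, 75, 73, 72, 73, 73, 73, 72, 73, 73]
166 [73, 73, 74, 73, 73, 74, 73, 73, 74, 71, 67, 64, 65, 67, 70, 73, 74, 72, 71, 72, 72, 72, 73, 73, 73]
167 [73, 73, 75, 75, 73, 72, 73, 74, 73, 69, 64, 62, 63, 64, 67, 70, 71, 71, 71, 71, 71, 72, 73, 73, 73]
168 [73, 73, 73, 74, 72, 70, 71, 72, 70, 66, 64, 65, 65, 65, 67, 68, 68, 69, 70, 71, 70, 71, 73, 73, 72]
169 [73, 72, 71, 72, 71, 70, 70, 69, 66, 65, 67, 69, 69, 68, 67, 65, 65, 67, 69, 70, 70, 71, 73, 73, 72]
170 [73, 72, 71, 71, 72, 72, 69, 64, 60, 62, 68, 71, 71, 69, 67, 62, 59, 60, 64, 68, 70, 71, 72, 73, 71]
171 [74, 73, 72, 72, 73, 
[... 954 characters left out ...]
9, 36, 34, 32, 30, 29, 30, 30, 30, 36, 48, 60, 66, 68, 71, 72, 72, 71]
181 [45, 45, 44, 44, 43, 42, 41, 40, 39, 36, 34, 32, 31, 31, 30, 30, 37, 50, 61, 66, 68, 70, 71, 70, 70]
182 [44, 44, 43, 43, 42, 41, 41, 42, 41, 40, 37, 35, 33, 32, 32, 33, 38, 47, 55, 58, 61, 65, 68, 70, 71]
183 [44, 45, 44, 43, 43, 42, 42, 42, 42, 41, 40, 38, 36, 34, 35, 37, 39, 44, 47, 49, 52, 58, 65, 70, 71]
184 [43, 44, 44, 44, 44, 43, 42, 42, 42, 41, 41, 40, 39, 38, 38, 39, 41, 43, 44, 43, 44, 50, 58, 65, 70]
185 [41, 41, 43, 44, 44, 42, 42, 42, 42, 41, 42, 41, 41, 40, 40, 41, 42, 43, 43, 41, 41, 44, 50, 57, 65]
186 [40, 39, 42, 44, 43, 43, 42, 41, 41, 42, 43, 42, 41, 40, 40, 41, 42, 42, 42, 41, 41, 42, 45, 50, 56]
```

arm_command(
  increments=[
    {"linear":[0.1,0.27,2],"roll":0,"gripper":1},
    {"linear":[0.1,0.27,5],"roll":0,"gripper":1},
    {"linear":[0.1,0.27,7],"roll":0,"gripper":1},
    {"linear":[0.1,0.27,8],"roll":0,"gripper":1},
    {"linear":[0.1,0.27,8.6],"roll":0,"gripper":1},
    {"linear":[0.1,0.27,9.2],"roll":0,"gripper":1},
    {"linear":[0.1,0.27,9.6],"roll":0,"gripper":1},
    {"linear":[0.1,0.27,9.6],"roll":0,"gripper":1},
  ],
)

```text
time: 10.57
tool_pos: [0.4961, -0.2718, 0.1464]
tcp_rot: [[1.0, 0.0, 0.0], [0.0, -1.0, -0.0], [0.0, 0.0, -1.0]]
wrist_force: [-0.4, -0.3, -1.0]
finger_gap: 0.0166
```

arm_command(
  increments=[
    {"linear":[-0.05,-0.15,0],"roll":0,"gripper":1},
    {"linear":[-0.05,-0.15,1],"roll":0,"gripper":1},
    {"linear":[-0.05,-0.15,2],"roll":0,"gripper":1},
    {"linear":[-0.05,-0.15,3],"roll":0,"gripper":1},
    {"linear":[-0.05,-0.15,3.6],"roll":0,"gripper":1},
    {"linear":[-0.05,-0.15,3.8],"roll":0,"gripper":1},
    {"linear":[-0.05,-0.15,3.8],"roll":0,"gripper":1},
    {"linear":[-0.05,-0.15,3.8],"roll":0,"gripper":1},
  ],
)

```text
time: 11.23
tool_pos: [0.4949, -0.2702, 0.1079]
tcp_rot: [[1.0, -0.0, -0.001], [-0.0, -1.0, 0.001], [-0.001, -0.001, -1.0]]
wrist_force: [-1.4, 1.4, 2.0]
finger_gap: 0.0169
```

Back at the same pose and height as at the grasp, with light floor contact. I'll release to 5 cm and rise.

arm_command(
  increments=[
    {"linear":[0,0,0],"roll":0,"gripper":3},
    {"linear":[0,0,0],"roll":0,"gripper":5},
    {"linear":[0,0,0],"roll":0,"gripper":5},
    {"linear":[0,0,0],"roll":0,"gripper":5},
    {"linear":[0,0,0],"roll":0,"gripper":5},
    {"linear":[0,0,0],"roll":0,"gripper":5},
    {"linear":[0,0,-2],"roll":0,"gripper":5},
    {"linear":[0,0,-5],"roll":0,"gripper":5},
    {"linear":[0,0,-9],"roll":0,"gripper":5},
    {"linear":[0,0,-13],"roll":0,"gripper":5},
    {"linear":[0,0,-15.5],"roll":0,"gripper":5},
    {"linear":[0,0,-15.5],"roll":0,"gripper":5},
    {"linear":[0,0,-15.5],"roll":0,"gripper":5},
  ],
)

```text
time: 12.32
tool_pos: [0.4963, -0.2711, 0.2655]
tcp_rot: [[1.0, -0.0, 0.004], [-0.0, -1.0, -0.003], [0.004, 0.003, -1.0]]
wrist_force: [0.3, -0.4, -0.7]
finger_gap: 0.0504
```

```bash
python3 - <<'E'
from h import *
s=r.read_state();print(s['time'],s['tool_pos'],s['wrist_force'],s['finger_gap'])
im,P=grab('wrist','w7.png')
pr=proj(P,[.493,-.2695,.125]);m,st,c=blob(im,pr,0,20,120,65,30);print(st,c,onplane(P,*c,.125))
E
```

```text
12.3167 [ 0.49630448 -0.27107258  0.26546158] [ 0.32032069 -0.36327821 -0.71542361] 0.05035405209731625
[248 181  18  18 251] [256.11952191 189.09561753] [ 0.49331724 -0.26918198  0.125     ]
```

The rod is back: its top is at (0.4933,-0.2692), as at the start. Next, the rack and the blue post.

arm_command(
  increments=[
    {"linear":[0.1,-4,0],"roll":0,"gripper":5},
    {"linear":[0.2,-8,0],"roll":0,"gripper":5},
    {"linear":[0.3,-12,0],"roll":0,"gripper":5},
    {"linear":[0.4,-16,0],"roll":0,"gripper":5},
    {"linear":[0.5,-20,0],"roll":0,"gripper":5},
    {"linear":[0.5,-24,0],"roll":0,"gripper":5},
    {"linear":[0.5,-28,0],"roll":0,"gripper":5},
    {"linear":[0.5,-32,0],"roll":0,"gripper":5},
    {"linear":[0.5,-36,0],"roll":0,"gripper":5},
    {"linear":[0.5,-40,0],"roll":0,"gripper":5},
    {"linear":[0.5,-44,0],"roll":0,"gripper":5},
    {"linear":[0.5,-48,0],"roll":0,"gripper":5},
    {"linear":[0.5,-51.5,0],"roll":0,"gripper":5},
    {"linear":[0.5,-54,0],"roll":0,"gripper":5},
    {"linear":[0.5,-54,0],"roll":0,"gripper":5},
    {"linear":[0.5,-54,0],"roll":0,"gripper":5},
    {"linear":[0.5,-54,0],"roll":0,"gripper":5},
    {"linear":[0.5,-54,0],"roll":0,"gripper":5},
  ],
)

```text
time: 13.87
tool_pos: [0.4999, 0.2681, 0.2622]
tcp_rot: [[1.0, -0.001, -0.002], [-0.001, -1.0, -0.002], [-0.002, 0.002, -1.0]]
wrist_force: [-0.5, -0.2, -0.5]
finger_gap: 0.0497
```

```bash
python3 - <<'E'
from h import *
s=r.read_state();print(s['time'],s['tool_pos'],np.round(s['tcp_rot'],3).tolist())
im,P=grab('wrist','w8.png')
hs=cv2.cvtColor(im,cv2.COLOR_RGB2HSV)
pr=proj(P,[.502,.27,.108]);print(pr)
for vm in(30,45,60,80):
  m,st,c=blob(im,pr,100,130,110,vm,30);print(vm,st,c,onplane(P,*c,.108),tri([ray(P,*c),ray(imaging.camera_params('top'),130.9,221)]))
m=blob(im,pr,100,130,110,30,30)[0]
E
```

```text
13.8667 [0.49990569 0.26809061 0.26219257] [[1.0, -0.001, -0.002], [-0.001, -1.0, -0.002], [-0.002, 0.002, -1.0]]
[256.2805887  179.24687546]
30 [247 172  16  17 205] [254.36585366 179.92682927] [0.50130103 0.27190609 0.108     ] (array([0.50105582, 0.2709478 , 0.10375894]), [np.float64(0.0013370135746791445), np.float64(0.0013370135746791762)])
45 [247 172  16  17 205] [254.36585366 179.92682927] [0.50130103 0.27190609 0.108     ] (array([0.50105582, 0.2709478 , 0.10375894]), [np.float64(0.0013370135746791445), np.float64(0.0013370135746791762)])
60 [247 173  16  16 186] [254.34946237 179.49462366] [0.50174641 0.27192071 0.108     ] (array([0.5011935 , 0.27107699, 0.10295198]), [np.float64(0.0011979975285054787), np.float64(0.0011979975285055678)])
80 [247 173  16  11 148] [254.33108108 178.69594595] [0.50256833 0.27193587 0.108     ] (array([0.50145222, 0.27130744, 0.10147499]), [np.float64(0.0009347807045640366), np.float64(0.0009347807045640746)])
```

View pics/w8.png

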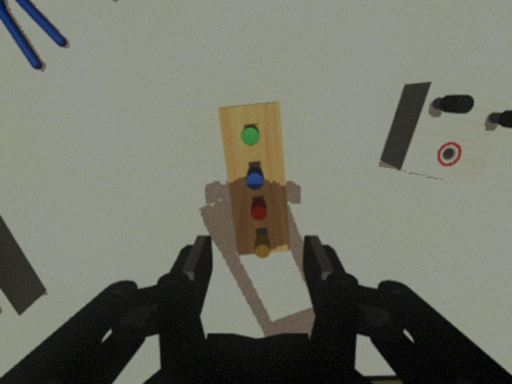

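The blue head's top is at (254,180), between green (250,135) and red (259,209). Its height triangulates to 0.103–0.104 against 0.108 expected, which is fine given the 1.3 mm ray gap. Descending to TCP z ≈ 0.097.

arm_command(
  increments=[
    {"linear":[0.15,-0.3,3],"roll":0,"gripper":5},
    {"linear":[0.15,-0.3,6.5],"roll":0,"gripper":5},
    {"linear":[0.15,-0.3,10],"roll":0,"gripper":5},
    {"linear":[0.15,-0.3,13],"roll":0,"gripper":5},
    {"linear":[0.15,-0.3,15.5],"roll":0,"gripper":5},
    {"linear":[0.15,-0.3,16.5],"roll":0,"gripper":5},
    {"linear":[0.15,-0.3,16.5],"roll":0,"gripper":5},
    {"linear":[0.15,-0.3,16.5],"roll":0,"gripper":5},
    {"linear":[0.15,-0.3,16.5],"roll":0,"gripper":1},
    {"linear":[0.15,-0.3,16.5],"roll":0,"gripper":1},
    {"linear":[0.15,-0.3,16.5],"roll":0,"gripper":1},
    {"linear":[0.15,-0.3,16.5],"roll":0,"gripper":1},
    {"linear":[0.15,-0.3,16.5],"roll":0,"gripper":1},
    {"linear":[0.15,-0.3,16.5],"roll":0,"gripper":1},
    {"linear":[0.15,-0.3,16.5],"roll":0,"gripper":1},
  ],
  newtons=50,
)

```text
time: 15.17
tool_pos: [0.5033, 0.2728, 0.1002]
tcp_rot: [[1.0, 0.0, 0.004], [0.0, -1.0, 0.001], [0.004, -0.001, -1.0]]
wrist_force: [0.5, -1.2, 7.3]
finger_gap: 0.0164
```

arm_command(
  increments=[
    {"linear":[0,0,-1.5],"roll":0,"gripper":1},
    {"linear":[0,0,-4],"roll":0,"gripper":1},
    {"linear":[0,0,-7],"roll":0,"gripper":1},
    {"linear":[0,0,-10],"roll":0,"gripper":1},
    {"linear":[0,0,-12],"roll":0,"gripper":1},
    {"linear":[0.5,3.5,-12],"roll":0,"gripper":1},
    {"linear":[1,7.5,-12],"roll":0,"gripper":1},
    {"linear":[1.5,11.5,-12],"roll":0,"gripper":1},
    {"linear":[2,15.5,-12],"roll":0,"gripper":1},
    {"linear":[2,19,-12],"roll":0,"gripper":1},
    {"linear":[2,21.5,-12],"roll":0,"gripper":1},
    {"linear":[2,22.6,-12],"roll":0,"gripper":1},
    {"linear":[2,22.6,-12],"roll":0,"gripper":1},
    {"linear":[2,22.6,-10],"roll":0,"gripper":1},
    {"linear":[2,22.6,-7.5],"roll":0,"gripper":1},
    {"linear":[2,22.6,-6.2],"roll":0,"gripper":1},
    {"linear":[2,22.6,-6.2],"roll":0,"gripper":1},
    {"linear":[2,22.6,-6.2],"roll":0,"gripper":1},
  ],
)

```text
time: 16.67
tool_pos: [0.5215, 0.0479, 0.1599]
tcp_rot: [[1.0, 0.001, -0.002], [0.001, -1.0, 0.001], [-0.002, -0.001, -1.0]]
wrist_force: [-0.0, -1.1, -0.1]
finger_gap: 0.0164
```

```bash
python3 - <<'E'
from h import *
s=r.read_state();print(s['time'],s['tool_pos'],s['wrist_force'],s['finger_gap'])
im,P=grab('wrist','w9.png');np.save('pics/w9.npy',im)
pr=proj(P,[.5200,.0465,.06]);print(pr)
m,st,c=blob(im,pr,165,190,70,50,40);print(st,c)
u,v=map(int,pr);cv2.imwrite('pics/w9c.png',cv2.resize(im[v-50:v+50,u-60:u+60,::-1],None,fx=6,fy=6));print(u-60,v-50)
T=s['tool_pos']
for x in(-.003,-.002,-.001,0,.002): print(x,[proj(P,T+[x,.0007,z]).round(1).tolist() for z in(-.0852,.06-T[2])])
g=cv2.cvtColor(im,cv2.COLOR_RGB2GRAY)
for vv in range(v-14,v+24,2): print(vv,g[vv,u-14:u+15].tolist())
E
```

```text
16.6667 [0.52145365 0.0479321  0.15992003] [-0.02588541 -1.06056984 -0.1282932 ] 0.01640802224779734
[260.48947157 201.00394861]
[243 185  35  32 353] [260.4305949  199.16430595]
200 151
-0.003 [[257.9, 209.3], [257.9, 202.8]]
-0.002 [[257.9, 208.1], [257.9, 201.6]]
-0.001 [[257.9, 206.9], [257.9, 200.5]]
0 [[257.9, 205.6], [257.9, 199.3]]
0.002 [[257.9, 203.2], [257.9, 197.0]]
187 [150, 152, 147, 143, 150, 136, 120, 94, 75, 73, 72, 72, 69, 72, 73, 70, 73, 72, 73, 71, 76, 93, 112, 129, 136, 147, 153, 151, 153]
189 [153, 144, 129, 98, 85, 74, 73, 70, 77, 80, 84, 87, 85, 85, 100, 117, 105, 90, 81, 83, 75, 69, 69, 69, 83, 109, 130, 142, 148]
191 [128, 105, 81, 68, 72, 72, 86, 110, 134, 149, 146, 143, 144, 141, 139, 141, 146, 145, 144, 141, 138, 125, 94, 81, 73, 70, 72, 80, 100]
193 [76, 54, 56, 61, 72, 85, 92, 87, 96, 96, 88, 83, 82, 78, 75, 78, 82, 83, 90, 112, 139, 146, 144, 136, 119, 89, 70, 69, 85]
195 [49, 55, 64, 78, 87, 89, 85, 79, 68, 59, 52, 53, 54, 51, 51, 49, 48, 52, 54, 62, 73, 92, 93, 101, 98, 87, 80, 75, 74]
197 [51, 66, 79, 86, 89, 84, 72, 58, 55, 51, 48, 48, 53, 48, 52, 
[... 928 characters left out ...]
42, 43, 32, 42, 41, 41, 39, 43, 38, 38, 41, 41, 38, 37, 41, 38, 43, 49, 44, 50, 61, 63, 75, 79]
215 [90, 85, 84, 79, 73, 47, 40, 40, 40, 44, 41, 42, 39, 41, 38, 40, 40, 37, 40, 38, 41, 44, 59, 64, 77, 81, 86, 86, 86]
217 [84, 84, 89, 79, 73, 48, 37, 40, 39, 38, 42, 35, 40, 38, 39, 37, 38, 38, 41, 38, 45, 62, 81, 83, 87, 86, 88, 87, 87]
219 [92, 87, 86, 82, 62, 46, 37, 39, 42, 38, 42, 39, 40, 41, 40, 40, 36, 38, 41, 42, 46, 65, 89, 84, 84, 85, 89, 85, 84]
221 [90, 85, 91, 80, 58, 39, 43, 37, 42, 38, 40, 41, 40, 41, 34, 40, 36, 37, 38, 40, 42, 60, 78, 88, 86, 83, 83, 82, 81]
223 [85, 88, 83, 79, 49, 41, 41, 43, 37, 41, 36, 40, 41, 40, 37, 35, 39, 35, 36, 39, 46, 62, 84, 86, 86, 87, 85, 85, 86]
```

View pics/w9c.png

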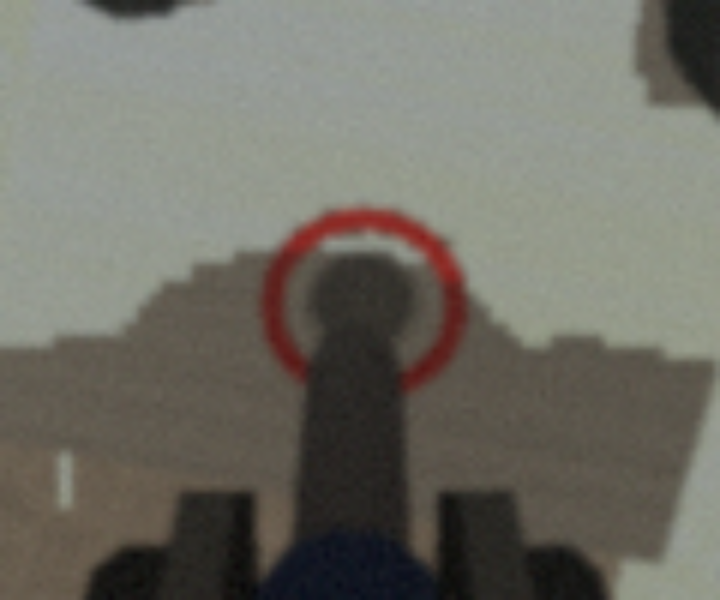

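The blue post hangs over the ring. The bore centre is at about (260.2,200.9) and the foot column at about 259.4, so it needs about 0.7 mm in tool y and, by comparison with the rod, about 1 mm in x. Inserting slowly.

arm_command(
  increments=[
    {"linear":[0.1,0.07,0],"roll":0,"gripper":1},
    {"linear":[0.1,0.07,0.4],"roll":0,"gripper":1},
    {"linear":[0.1,0.07,0.8],"roll":0,"gripper":1},
    {"linear":[0.1,0.07,1.1],"roll":0,"gripper":1},
    {"linear":[0.1,0.07,1.4],"roll":0,"gripper":1},
    {"linear":[0.1,0.07,1.6],"roll":0,"gripper":1},
    {"linear":[0.1,0.07,1.8],"roll":0,"gripper":1},
    {"linear":[0.1,0.07,1.8],"roll":0,"gripper":1},
  ],
)

```text
time: 17.38
tool_pos: [0.5226, 0.0457, 0.1418]
tcp_rot: [[1.0, -0.0, -0.001], [-0.0, -1.0, -0.0], [-0.001, 0.0, -1.0]]
wrist_force: [-1.9, -0.5, 0.2]
finger_gap: 0.0163
```

arm_command(
  increments=[
    {"linear":[0,0,0.2],"roll":0,"gripper":1},
    {"linear":[0,0,0.4],"roll":0,"gripper":1},
    {"linear":[0,0,0.6],"roll":0,"gripper":1},
    {"linear":[0,0,0.6],"roll":0,"gripper":1},
  ],
)

```text
time: 17.72
tool_pos: [0.5228, 0.0459, 0.1359]
tcp_rot: [[1.0, -0.0, -0.0], [-0.0, -1.0, 0.0], [-0.0, -0.0, -1.0]]
wrist_force: [-0.8, 0.5, -0.5]
finger_gap: 0.0166
```

arm_command(
  increments=[
    {"linear":[0,0,0.3],"roll":0,"gripper":1},
    {"linear":[0,0,0.6],"roll":0,"gripper":1},
    {"linear":[0,0,0.9],"roll":0,"gripper":1},
    {"linear":[0,0,1.2],"roll":0,"gripper":1},
    {"linear":[0,0,1.2],"roll":0,"gripper":1},
  ],
)

```text
time: 18.13
tool_pos: [0.5226, 0.0459, 0.1236]
tcp_rot: [[1.0, -0.0, -0.001], [-0.0, -1.0, 0.0], [-0.001, -0.0, -1.0]]
wrist_force: [0.2, -0.8, -1.4]
finger_gap: 0.0163
```

arm_command(
  increments=[
    {"linear":[0,0,0.4],"roll":0,"gripper":1},
    {"linear":[0,0,0.8],"roll":0,"gripper":1},
    {"linear":[0,0,1.2],"roll":0,"gripper":1},
    {"linear":[0,0,1.6],"roll":0,"gripper":1},
    {"linear":[0,0,2.0],"roll":0,"gripper":1},
    {"linear":[0,0,2.3],"roll":0,"gripper":1},
    {"linear":[0,0,2.3],"roll":0,"gripper":1},
    {"linear":[0,0,2.3],"roll":0,"gripper":1},
  ],
)

```text
time: 18.8
tool_pos: [0.5228, 0.0458, 0.101]
tcp_rot: [[1.0, -0.0, -0.001], [-0.0, -1.0, 0.0], [-0.001, -0.0, -1.0]]
wrist_force: [0.7, 0.8, -0.3]
finger_gap: 0.0165
```

arm_command(
  increments=[
    {"linear":[0,0,0.1],"roll":0,"gripper":1},
    {"linear":[0,0,0.2],"roll":0,"gripper":1},
    {"linear":[0,0,0.3],"roll":0,"gripper":1},
    {"linear":[0,0,0.4],"roll":0,"gripper":1},
    {"linear":[0,0,0.5],"roll":0,"gripper":1},
    {"linear":[0,0,0.55],"roll":0,"gripper":1},
    {"linear":[0,0,0.55],"roll":0,"gripper":1},
    {"linear":[0,0,0.55],"roll":0,"gripper":1},
    {"linear":[0,0,0.55],"roll":0,"gripper":1},
  ],
)

```text
time: 19.55
tool_pos: [0.5233, 0.0458, 0.0965]
tcp_rot: [[1.0, -0.0, 0.001], [-0.0, -1.0, -0.0], [0.001, 0.0, -1.0]]
wrist_force: [-1.0, 0.6, 5.5]
finger_gap: 0.0162
```

Contact at TCP z 0.0965, as predicted (0.0972 minus the floor's give). Press slightly more, hold, ease off, release and rise.

arm_command(
  increments=[
    {"linear":[0,0,0.1],"roll":0,"gripper":1},
    {"linear":[0,0,0.1],"roll":0,"gripper":1},
    {"linear":[0,0,0.1],"roll":0,"gripper":1},
    {"linear":[0,0,0.1],"roll":0,"gripper":1},
    {"linear":[0,0,0.1],"roll":0,"gripper":1},
    {"linear":[0,0,0.1],"roll":0,"gripper":1},
  ],
)

```text
time: 20.05
tool_pos: [0.5235, 0.0458, 0.096]
tcp_rot: [[1.0, -0.0, 0.002], [-0.0, -1.0, -0.0], [0.002, 0.0, -1.0]]
wrist_force: [-1.1, -0.4, 9.3]
finger_gap: 0.0167
```

arm_command(
  increments=[
    {"linear":[0,0,-0.15],"roll":0,"gripper":1},
    {"linear":[0,0,-0.2],"roll":0,"gripper":1},
    {"linear":[0,0,-0.2],"roll":0,"gripper":3},
    {"linear":[0,0,-0.2],"roll":0,"gripper":4.5},
    {"linear":[0,0,-0.2],"roll":0,"gripper":4.5},
    {"linear":[0,0,-0.2],"roll":0,"gripper":4.5},
    {"linear":[0,0,-0.2],"roll":0,"gripper":4.5},
    {"linear":[0,0,-0.2],"roll":0,"gripper":4.5},
    {"linear":[0,0,-2],"roll":0,"gripper":4.5},
    {"linear":[0,0,-5],"roll":0,"gripper":4.5},
    {"linear":[0,0,-9],"roll":0,"gripper":4.5},
    {"linear":[0,0,-13],"roll":0,"gripper":4.5},
    {"linear":[0,0,-15],"roll":0,"gripper":4.5},
    {"linear":[0,0,-15],"roll":0,"gripper":4.5},
    {"linear":[0,0,-15],"roll":0,"gripper":4.5},
  ],
)

```text
time: 21.3
tool_pos: [0.5237, 0.0458, 0.2463]
tcp_rot: [[1.0, -0.0, 0.004], [-0.0, -1.0, -0.0], [0.004, 0.0, -1.0]]
wrist_force: [-0.5, 0.3, -0.2]
finger_gap: 0.0449
```

```bash
python3 - <<'E'
from h import *
s=r.read_state();print(s['time'],s['tool_pos'],s['wrist_force'],s['finger_gap'])
w,P=grab('wrist');sd,Ps=grab('side');t,Pt=grab('top')
pr=proj(P,[.52,.0465,.105]);m,st,c=blob(w,pr,100,130,110,30,30);print(st,c,onplane(P,*c,.105))
for n,uv,h in(('rod',(316,143),(5,20)),('green',(243,250),(45,80)),('red',(287,262),(170,188)),('yellow',(309,260),(22,35))):
    ref=cv2.imread('pics/side0.png')[:,:,::-1].copy()
    print(n,[np.round(blob(i,uv,*h,120,40,12)[2],1).tolist() for i in(ref,sd)])
a=cv2.resize(w[70:270,150:380,::-1],(460,400));b=cv2.resize(sd[120:310,180:360,::-1],(379,400));cv2.imwrite('pics/fin.png',np.hstack([a,b])[:,:800])
E
```

```text
21.3 [0.52373725 0.04582477 0.24632272] [-0.46695787  0.26647702 -0.21657444] 0.04490822923524154
[250 180  16  18 228] [257.39035088 188.51315789] [0.52103001 0.04688419 0.105     ]
rod [[315.9, 142.5], [316.0, 142.4]]
green [[243.2, 245.9], [242.3, 248.1]]
red [[286.5, 261.2], [286.5, 261.2]]
yellow [[308.8, 254.3], [308.9, 254.3]]
```

View pics/fin.png

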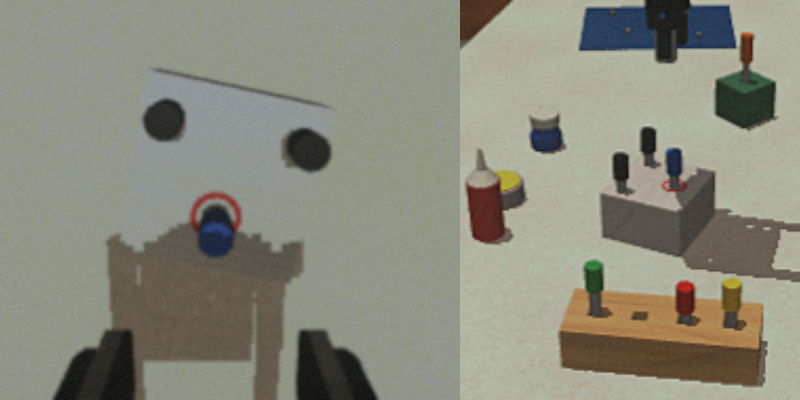

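The picture shows the blue post upright in the red ring, level with the black heads. The rod is in its stand, and the green, red and yellow posts and the bystanders are where they were. Handing in.

```bash
python3 -c "
from bench import r
print(r.sign_off())"
```

```text
the job is handed in; nothing more can be done
None
```

The job is done and handed in at about 21 s of the 67 s allowed. I used the depth rod to find the socket is 48 mm deep, put the rod back, and set the blue post in the socket.

- **Depth:** The rod moved freely past the 24, 32 and 40 mm levels. It met the floor at 48 mm, where I held it with about 10 N.
- **Rod returned:** The rod is back in the green stand, let go. Its top measures (0.4933, -0.2692), the same as at the start.
- **Post:** I pressed the blue post home with about 9 N for about 0.5 s, then released it. It met the floor where a 48 mm depth predicts. I judged it upright and level with the black heads by eye in the final wrist and side views.
- **Everything else:** The red and yellow posts and the rod sit at the same pixels in the side view as before (within 0.1 px). The bottle, jar and tin looked undisturbed, but I did not measure them.

Some checks disagreed:
- The top and wrist cameras placed the socket 2–3 mm apart, so I aligned over it using close wrist views.
- The triangulated height of the blue post's head came out at 0.103–0.104 m instead of 0.108 m.
- In the last check, the green head's side-view position differed by about 2 px from a re-measurement of the first picture. It matched my first measurement, so I put it down to the smaller search window.
- One early move was refused because a key was missing, with no effect.

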